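Thread the hooked return spring onto a pump plunger rod

ROBOT

A 7-joint arm with a two-finger parallel gripper is mounted at the origin on the work surface. World frame = base frame: x ahead of the robot, y to its left, z up, the work surface at z = 0. Lengths are in m, angles in degrees, forces in N, time in s.
With the tool pointing down it reaches from about 0.425 to 0.875 m from the base axis. Payload 4.7 kg.
Tool frame: the origin (TCP) lies at the very end of the fingers, on their centre line; the grasp point (between the pads) lies 19 mm behind it; z points along the fingers, y is the direction in which the jaws open and shut (so a half turn about z gives the same grasp; the last joint's range is limited). The gripper opens to 87 mm and grips with 3 to 60 N. Pads are 19 mm wide; open, the fingers measure 117 mm over their backs; the gripper's body (75 mm by 190 mm) begins 51 mm behind the grasp point.
Start: joints at [70.651, 18.392, -4.016, 83.108, 1.295, 78.541, -3.26], TCP at [0.224, -0.61, 0.223] pointing down, gripper open.
Joint ranges: [-163.93, 163.93], [-17.29, 119.83], [-79.2, 71.16], [3.27, 140.29], [-89.18, 269.18], [5.43, 117.66], [-154.24, 154.24]. Speed limits (degrees/s): [147.25, 147.25, 180, 180, 180, 180, 180].

INTERFACE

Orientations are given as [roll, pitch, yaw] about the fixed x, y, z axes, in that order (R = Rz(yaw) Ry(pitch) Rx(roll)).
In Python, from cell import * gives the robot as it stands.
- The arm moves only by the tool drive_tool, never from a script. Its argument "moves" is text: rows parted by semicolons, each of 5 numbers parted by spaces: the shift along the tool's x, y, z in m, then the turn about the tool's z in degrees, then the gripper's target within -1 to 1 (fully open at 1, half-way at 0, shut at -1). In form: x y z yaw fingers; .... A call has exactly 8 rows; each row is the pose to reach, as a shift and turn from the pose commanded when the call began, along the tool's axes at that moment; what a row does not reach only later rows make up. A row lasts 1/10 s, in which the tool goes at most 50 mm and 8.59 degrees, less where a joint would pass 70% of its speed; a pose out of reach is approached as far as the arm can. A call with a gripper value outside its range is refused whole. The fingers move at their own pace and stop on an object; "grip_force" is the grip in N (left out, the last holds). Time passes only in rows, so rows that repeat a pose let the fingers close, or fill a call up. It gives the time, the measured TCP pose, the force and the opening at its end, in the units of the state.
- get_obs(): the state, without advancing time (a new reading comes with each control period).
- read_camera(name): name is "scene" or "top" or "wrist"; returns (picture, depth): 480x640x3 uint8, red, green, blue; 480x640 float32, m along the optical axis (not along the pixel's ray), 0 where there is no reading.
- calibration(name): a dict with "intrinsics" (3x3 intrinsics, pixels), "k1" (the pictures are not rectified: a ray, as slopes to the right and down, at radius r is drawn at 1 + k1 r^2 times it, then the intrinsics apply), "cam_to_world" (4x4, takes a point from camera to world coordinates); the wrist camera has in their place "T_tool_cam" (4x4, takes a point from camera to tool coordinates, whose origin is the TCP and whose axes are the flange's). Camera axes: x right, y up, looking along -z (the intrinsics and any distortion apply to the point x, -y, -z); pixel columns grow to the right and rows downward; lengths in m; the calibration is good to about 2 mm. A picture is of the moment at which its call begins: read the wrist's pose just before it. calibration takes no time and is no camera call.
- sign_off(): hands the job in, once; it reports no verdict.
Trained networks look in the newest picture that a camera, given by its name, has taken for a name from the list of things; names that differ only in an ending like _2 or _b are one class to them, and where a whole thing is asked for, a point or a joint stands for the part that bears it (a point fixed in the world has none). Each returns a list of dicts, best first, with "conf" (0 to 1); they miss things now and then, are a little off and sometimes report something else, mostly with a low value. They report only what shows in the picture. A call takes as long as a camera call. They do not tell look-alikes from the thing itself.
- search_frame(camera, name): "uv" ([column, row] in pixels, amid what is visible of it).
- pinpoint(camera, name): "uv" ([column, row] in pixels: a listed point, or the origin of a listed thing).
The state is a dict: "time_s": time; "qpos": joint angles; "joint_velocities": joint speeds; "effort": joint torques, N m; "tool_pos": TCP position; "tool_rot": TCP orientation; "force": force on the tool from outside, world axes, zero at the start; "wrist_torque": the same for the moment, N m; "grip_width": finger opening in m.
Only numpy, scipy, OpenCV 4.12 (cv2) and the standard library are available. Lean on these libraries where they do the work, as an engineer would, in place of code of your own. Each camera call takes 0.05 s, during which the arm holds its last target. There are 200 camera calls.

TASK

Pick up the coil spring standing in the parts tray and thread it, as it stands, down over the upright plunger rod of the pump head until it sits fully home on the block, then let go. Its bent-in end snags on each of the two slotted collars of the rod: do not force it (never more than 15 N), press lightly and twist it until it drops into the slot. Leave the tape roll, the jar and the carton where they are.

Things in the scene. Friction and masses are not known exactly. Their poses are not given: they have to be found in the camera images.
- spring_grip (a point): Steel coil compression spring (outer diameter 27 mm, inner 21.2, wire 3, length 62, about 60 g), upright on the tray floor. This point is on its axis, 48 mm above its lower end. Grip it here, on the upper coils (36 to 62 mm up), which do not give. The lower end gives up to 20 mm, at 0.5 N per mm after a first 1 N; then (11 N) it is coil-bound and hard. z is up.
- spring_hook (a point): The spring's lower end: the point on its axis at the very bottom. The end of the wire is bent inward there as a straight hook, 3 mm thick, lying along this frame's +x axis, its tip 4.8 mm from the spring's axis. z is up the spring. The hook turns with the whole spring.
- rod_seat (a point): Pump head: fixed aluminium block 100 x 84 x 30 mm with an upright plain steel rod, diameter 6 mm, at its centre, its round tip 57 mm above this point. This point is on the rod's axis at the block's top face, where the spring must sit. z is up the rod. Two slotted collars are fast on the rod; below, between and above them the hook can turn freely.
- upper_collar (a point): Upper collar on the rod, diameter 18 mm, rounded edges; this point is on the axis at its top, 46 mm above rod_seat; its underside is at 32 mm. One lengthwise slot about 5 mm wide lets the hook past it, if within about 10 degrees of the slot's middle. The slot's angle is not measured: it is anywhere within 52 degrees either side of this frame's +x axis (same axes as rod_seat).
- lower_collar (a point): Lower collar, just like the upper one; this point is on the axis at its top, 22 mm above rod_seat; its underside is at 8 mm. Its slot is also anywhere within 52 degrees either side of the +x axis, but at its own angle, not in line with the upper slot as a rule. Not measured.
- tray: Shallow grey plastic parts tray, 150 x 130 x 14 mm, walls and floor 4 mm thick, fixed; origin at the centre of its underside. The spring stands on its floor.
- tape: Bystander: roll of pale tape lying flat, diameter 96 mm, 48 mm high; origin at the centre of its underside.
- reagent: Bystander: amber jar with a blue cap, diameter 64 mm, 110 mm high; origin at the centre of its underside.
- carton: Bystander: cardboard carton 70 x 160 x 45 mm (x, y, z); origin at the centre of its underside.
There are look-alikes about, which are no part of the job. Leave any red look-alike of the part that bears rod_seat alone.

How it is judged:
By the outcome, as a careful person would: the job done as asked, in the order asked, and still so for the second after the job is handed in, with the robot touching nothing.
It also fails if it takes over 67 s, if anything falls off the work surface, if the arm or the gripper's body presses on something with over 40 N, if the wrist force passes 120 N, or if a joint passes its speed limit or range.

## Working session

There is one attempt and no reset: what is moved stays moved. The work goes in short steps, Python scripts to look and compute and a tool call to move; the robot and the scene stay as the last step left them, time stands still between calls to the robot, and variables do not carry over. Pictures are saved under pics/ and viewed, about 8 in all and at most 12, crops included, and the job is handed in when it is done.

Besides the shell and the picture viewer there is one more tool, called after "Request:" as name(argument=value, ...) on one line, values as JSON. drive_tool: Moves the arm, as the interface text tells. Its arguments: {"type":"object","properties":{"moves":{"type":"string"},"grip_force":{"type":"number"}},"required":["moves"]}

```bash
mkdir -p pics; ls; cat > h.py <<'E'
from cell import *
import numpy as np, cv2
from scipy.spatial.transform import Rotation as R
def Rt(o): return R.from_euler('xyz',o,degrees=True).as_matrix()
def c2w(cam,o=None):
    c=calibration(cam)
    if 'cam_to_world' in c: return c,np.array(c['cam_to_world'])
    T=np.eye(4);T[:3,:3]=Rt(o['tool_rot']);T[:3,3]=o['tool_pos']
    return c,T@np.array(c['T_tool_cam'])
def ray(cam,uv,o=None):
    c,T=c2w(cam,o);K=np.array(c['intrinsics'])
    s=cv2.undistortPoints(np.array([[uv]],float),K,np.array([c['k1'],0,0,0.]))[0,0]
    return T[:3,3],T[:3,:3]@np.array([s[0],-s[1],-1])
def atz(cam,uv,z,o=None):
    p,d=ray(cam,uv,o);return p+d*(z-p[2])/d[2]
def atd(cam,uv,dep,o=None):
    p,d=ray(cam,uv,o);return p+d*dep
def proj(cam,P,o=None):
    c,T=c2w(cam,o);q=np.linalg.inv(T)@np.r_[P,1];x,y=q[0]/-q[2],-q[1]/-q[2]
    f=1+c['k1']*(x*x+y*y);u=np.array(c['intrinsics'])@[x*f,y*f,1];return u[:2]
def save(n,im): cv2.imwrite('pics/'+n+'.png',im[:,:,::-1])
E
cat > a.py <<'E'
from h import *
o=get_obs();print({k:np.round(v,3).tolist() for k,v in o.items()})
for cam in('scene','top'):
    im,d=read_camera(cam);save(cam+'0',im);np.save(cam+'d.npy',d)
    for n in('spring_grip','spring_hook','rod_seat','upper_collar','tape','reagent','carton','tray'):
        print(cam,n,[(np.round(r['uv']).tolist(),round(r['conf'],2)) for r in pinpoint(cam,n)[:4]])
    print(np.round(c2w(cam)[1],2).tolist())
E
python3 a.py
```

```text
pics
{'time_s': 0.0, 'qpos': [70.651, 18.439, -4.016, 83.174, 1.296, 78.541, -3.263], 'joint_velocities': [-0.013, -0.022, -0.044, 0.038, -0.009, 0.085, -0.122], 'effort': [-0.0, -49.13, -0.404, -31.253, -0.064, 0.044, 0.0], 'tool_pos': [0.224, -0.61, 0.221], 'tool_rot': [-179.891, 0.007, 20.157], 'force': [0.708, -0.033, -0.647], 'wrist_torque': [0.043, 0.019, -0.008], 'grip_width': 0.087}
scene spring_grip [([389.0, 246.0], 0.69)]
scene spring_hook [([384.0, 257.0], 0.63)]
scene rod_seat [([303.0, 170.0], 0.92), ([258.0, 207.0], 0.81)]
scene upper_collar [([299.0, 159.0], 0.87), ([259.0, 197.0], 0.72)]
scene tape [([237.0, 155.0], 0.81)]
scene reagent [([438.0, 364.0], 0.79)]
scene carton [([284.0, 290.0], 0.78)]
scene tray [([376.0, 264.0], 0.94), ([302.0, 167.0], 0.54)]
[[-0.72, -0.56, 0.42, 1.24], [0.7, -0.58, 0.42, 0.62], [0.01, 0.6, 0.8, 1.21], [0.0, 0.0, 0.0, 1.0]]
top spring_grip [([246.0, 305.0], 0.51)]
top spring_hook [([247.0, 302.0], 0.42)]
top rod_seat [([386.0, 242.0], 0.86), ([391.0, 315.0], 0.78)]
top upper_collar [([390.0, 238.0], 0.87), ([397.0, 318.0], 0.7)]
top tape [([475.0, 286.0], 0.8)]
top reagent [([143.0, 245.0], 0.95), ([392.0, 317.0], 0.24)]
top carton [([299.0, 201.0], 0.96)]
top tray [([252.0, 293.0], 0.73)]
[[0.01, 0.99, -0.15, 0.47], [-1.0, 0.01, 0.02, 0.01], [0.02, 0.15, 0.99, 1.26], [0.0, 0.0, 0.0, 1.0]]
```

```bash
python3 - <<'E'
import cv2
a=cv2.imread('pics/scene0.png');b=cv2.imread('pics/top0.png')
cv2.imwrite('pics/both.png',cv2.hconcat([cv2.resize(a[110:410,200:500],(400,400)),cv2.resize(b[130:400,110:560],(400,240)).copy() if 0 else cv2.copyMakeBorder(cv2.resize(b[130:400,110:510],(400,270)),0,130,0,0,0)]))
E
python3 - <<'E'
from h import *
for z,c,uv in [(.03,'scene',(303,170)),(.03,'scene',(258,207)),(.03,'top',(386,242)),(.03,'top',(391,315)),(.052,'scene',(389,246)),(.004,'scene',(384,257)),(.052,'top',(246,305)),(.004,'top',(247,302)),(0,'top',(475,286)),(0,'top',(143,245)),(0,'top',(299,201)),(0,'top',(252,293))]:
    print(c,uv,atz(c,uv,z).round(3))
E
```

```text
scene (303, 170) [ 0.487 -0.194  0.03 ]
scene (258, 207) [ 0.655 -0.18   0.03 ]
top (386, 242) [ 0.663 -0.175  0.03 ]
top (391, 315) [ 0.498 -0.185  0.03 ]
scene (389, 246) [0.523 0.136 0.052]
scene (384, 257) [0.526 0.129 0.004]
top (246, 305) [0.516 0.137 0.052]
top (247, 302) [0.524 0.14  0.004]
top (475, 286) [ 0.566 -0.389  0.   ]
top (143, 245) [0.653 0.388 0.   ]
top (299, 201) [0.762 0.024 0.   ]
top (252, 293) [0.545 0.129 0.   ]
```

View pics/both.png

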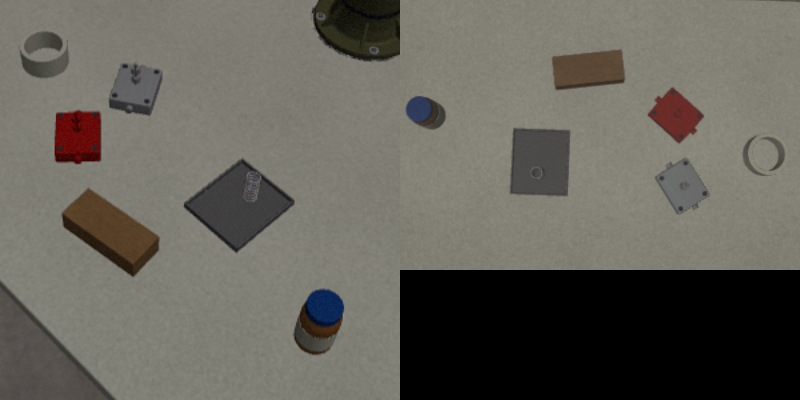

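Picture 1 (scene crop on the left, top crop on the right) shows two pump heads. The grey one is at scene (303,170) / top (391,315). The red one, at scene (258,207) / top (386,242), is the look-alike. The grey block fits, being aluminium. The spring stands in the tray at scene (389,246) / top (246,305). I'll confirm with the wrist camera over the block.

```bash
cat > go.py <<'E'
from h import *
import sys
# shift in tool axes (from commanded ~ measured) to bring TCP to x y z [worldyaw]
def go(P,yaw=None):
    o=get_obs();M=Rt(o['tool_rot']);d=M.T@(np.array(P)-o['tool_pos'])
    print('now',np.round(o['tool_pos'],4),np.round(o['tool_rot'],2),'F',np.round(o['force'],1),'q7',round(o['qpos'][6],1),'t',round(o['time_s'],2))
    print('shift',d.round(4),'turn',None if yaw is None else round(o['tool_rot'][2]-yaw,2))
if __name__=='__main__': a=[float(v) for v in sys.argv[1:]];go(a[:3],*a[3:])
E
python3 - <<'E'
from h import *
from go import go
c=calibration('wrist');T=np.array(c['T_tool_cam']);print(T.round(3),np.array(c['intrinsics']).round(1),c['k1'])
o=get_obs()
_,W=c2w('wrist',o)
# TCP pose so the optical axis hits block (0.49,-.19,.06) with TCP z .26
z=.24;cam=W[:3,3]-np.array(o['tool_pos']);d=-W[:3,2]
h=z+cam[2]-.06;off=cam+d*h/(-d[2]);print(h,off,d)
go([.49-off[0],-.19-off[1],z])
E
```

```text
[[ 0.     0.969  0.248  0.067]
 [ 1.    -0.    -0.     0.   ]
 [-0.     0.248 -0.969 -0.163]
 [ 0.     0.     0.     1.   ]] [[432.2   0.  326.1]
 [  0.  432.2 234. ]
 [  0.    0.    1. ]] -0.10632240775997298
0.3427605861298186 [-0.0193632 -0.0074121 -0.18     ] [-0.23257717 -0.08558521 -0.96880495]
now [ 0.224  -0.6102  0.2226] [179.99   0.    20.16] F [ 0.2  0.2 -0. ] q7 -3.3 t 0.9
shift [ 0.4152 -0.3031 -0.0174] turn None
```

Request:
drive_tool(moves=".329 -.302 .02 0 1;.329 -.302 .02 0 1;.329 -.302 .02 0 1;.329 -.302 .02 0 1;.329 -.302 .02 0 1;.329 -.302 .02 0 1;.329 -.302 .02 0 1;.329 -.302 .02 0 1")

```text
time_s: 1.7
tool_pos: [0.4079, -0.2533, 0.205]
tool_rot: [179.9, -0.0, 20.1]
force: [1.0, -0.0, 0.2]
grip_width: 0.0873
```

Request:
drive_tool(moves=".022 -.019 .072 0 1;.022 -.019 .072 0 1;.022 -.019 .072 0 1;.022 -.019 .072 0 1;.022 -.019 .072 0 1;.022 -.019 .072 0 1;.022 -.019 .072 0 1;.022 -.019 .072 0 1")

```text
time_s: 2.5
tool_pos: [0.4215, -0.2303, 0.1333]
tool_rot: [179.9, -0.0, 20.1]
force: [-1.1, 1.0, 0.5]
grip_width: 0.0871
```

```bash
python3 - <<'E'
from h import *
o=get_obs();im,d=read_camera('wrist')
print(o['tool_pos'],o['tool_rot'])
for n,z in(('rod_seat',.03),('upper_collar',.076),('lower_collar',.052)):
    for r in pinpoint('wrist',n)[:3]: print(n,np.round(r['uv'],1),round(r['conf'],2),atz('wrist',r['uv'],z,o).round(4))
save('w1',im);np.save('w1d.npy',d)
u,v=proj('wrist',[.493,-.19,.076],o).astype(int);print(u,v)
c=im[max(v-60,0):v+60,max(u-60,0):u+60]
big=cv2.resize(c,(480,480),interpolation=cv2.INTER_CUBIC);big=cv2.convertScaleAbs(big,alpha=1.3)
save('w1c',cv2.hconcat([cv2.copyMakeBorder(cv2.resize(im,(320,240)),0,240,0,0,0),big]))
E
```

```text
[ 0.4214662  -0.23031188  0.13331857] [ 1.79938861e+02 -3.36463914e-02  2.01082452e+01]
rod_seat [306.7  95.7] 0.62 [ 0.4962 -0.191   0.03  ]
upper_collar [300.3  87.5] 0.92 [ 0.4967 -0.1896  0.076 ]
lower_collar [301.8  92.3] 0.76 [ 0.496  -0.1893  0.052 ]
298 95
```

View pics/w1c.png

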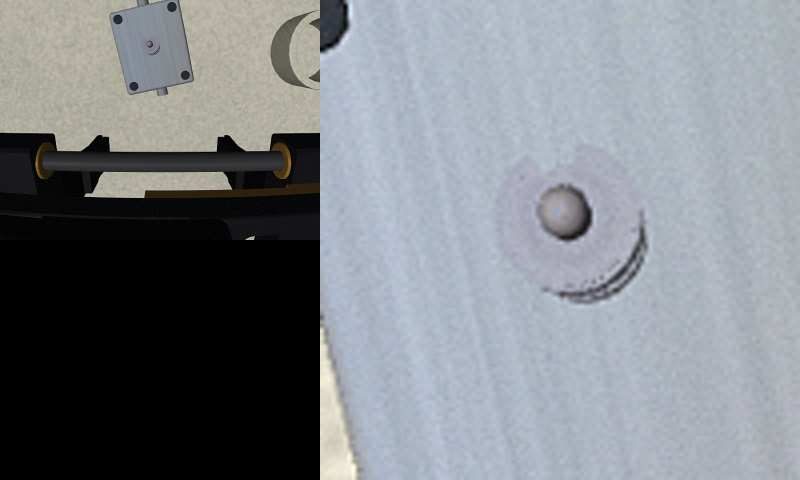

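Picture 2 confirms the grey aluminium block (not the red one), with the rod tip near pixel (298,95). The upper slot points at a world angle of about 40°. The block's long axis lies at about 33°. Next I need an oblique view for the lower slot.

Request:
drive_tool(moves=".04 -.02 0 8 1;.08 -.04 0 16 1;.12 -.06 0 25 1;.15 -.08 0 33 1;.18 -.1 0 42 1;.204 -.108 .005 50 1;.204 -.108 .005 58 1;.204 -.108 .005 67 1")

```text
time_s: 3.5
tool_pos: [0.5759, -0.0565, 0.127]
tool_rot: [180.0, 0.1, -43.7]
force: [0.0, -0.3, -0.0]
grip_width: 0.0874
```

Request:
drive_tool(moves="0 0 0 8 1;0 0 0 10 1;0 0 0 10 1;0 0 0 10 1;0 0 0 10 1;0 0 0 10 1;0 0 0 10 1;0 0 0 10 1")

```text
time_s: 4.3
tool_pos: [0.5756, -0.0581, 0.1276]
tool_rot: [180.0, -0.0, -53.5]
force: [-0.3, -0.3, 0.1]
grip_width: 0.0868
```

```bash
python3 - <<'E'
from h import *
o=get_obs();im,d=read_camera('wrist')
print(o['tool_pos'],o['tool_rot'],o['qpos'][6],o['time_s'])
for n,z in(('rod_seat',.03),('upper_collar',.076),('lower_collar',.052)):
    for r in pinpoint('wrist',n)[:3]: print(n,np.round(r['uv'],1),round(r['conf'],2),atz('wrist',r['uv'],z,o).round(4))
save('w2',im)
for z in(.03,.052,.076,.087): print(z,proj('wrist',[.496,-.19,z],o))
u,v=proj('wrist',[.496,-.19,.06],o).astype(int)
c=im[max(v-50,0):v+50,max(min(u-50,540),0):u+50];print(max(v-50,0),max(min(u-50,540),0))
big=cv2.resize(c,None,fx=6,fy=6,interpolation=cv2.INTER_CUBIC)
g=big.astype(float);lo,hi=np.percentile(g,[1,99]);save('w2c',np.clip((g-lo)/(hi-lo)*255,0,255).astype(np.uint8))
E
```

```text
[ 0.57557386 -0.05806322  0.12764413] [ 1.79996433e+02 -2.90461153e-03 -5.35286700e+01] -145.86975964606614 4.3
rod_seat [557.8 143.1] 0.94 [ 0.4958 -0.1896  0.03  ]
upper_collar [601.8 149.2] 0.7 [ 0.4956 -0.1888  0.076 ]
lower_collar [574.9 145.3] 0.79 [ 0.4969 -0.1886  0.052 ]
0.03 [558.00217282 142.4021439 ]
0.052 [577.56977924 144.33630798]
0.076 [602.7823894  146.94597684]
0.087 [615.96554111 148.36817777]
95 535
```

View pics/w2c.png

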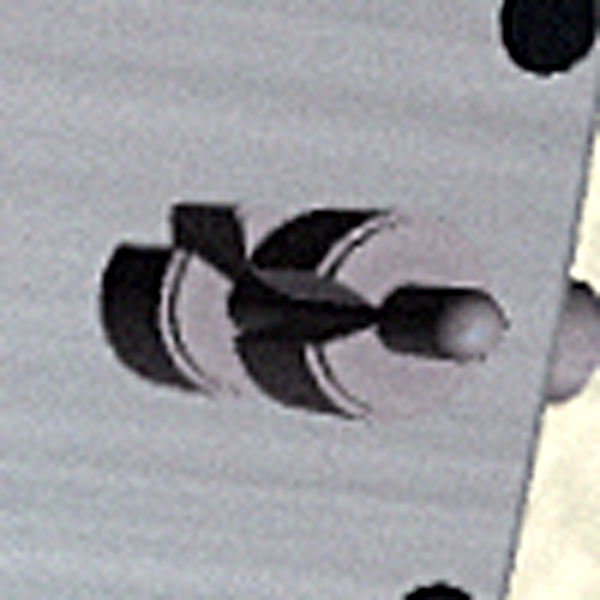

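```bash
cat > ov.py <<'E'
from h import *
def overlay(name,out,o,C,zs,ang,org,size=100,f=6,rr=.009,du=(0,0)):
    im=cv2.imread('pics/'+name+'.png');x0,y0=org
    c=cv2.resize(im[y0:y0+size,x0:x0+size],None,fx=f,fy=f,interpolation=cv2.INTER_CUBIC)
    c=cv2.convertScaleAbs(c,alpha=1.4)
    P=lambda p:tuple(int(k) for k in ((proj('wrist',p,o)+du-[x0,y0]+.5)*f))
    for z,a in zip(zs,ang):
        for t in range(0,360,10):
            p=[C[0]+rr*np.cos(np.radians(t)),C[1]+rr*np.sin(np.radians(t)),z];cv2.circle(c,P(p),2,(0,255,0),-1)
        for b,col in((a,(0,0,255)),):
            n=np.array([-np.sin(np.radians(b)),np.cos(np.radians(b)),0]);e=np.array([np.cos(np.radians(b)),np.sin(np.radians(b)),0])
            for s in(-.0025,.0025):
                cv2.line(c,P(np.array([*C,z])+n*s+e*.003),P(np.array([*C,z])+n*s+e*rr),col,1)
    return c
if __name__=='__main__':
    o1=dict(tool_pos=[.42147,-.23031,.13332],tool_rot=[179.94,-.03,20.11])
    o2=dict(tool_pos=[.57557,-.05806,.12764],tool_rot=[180,0,-53.53])
    a=overlay('w1','',o1,(.496,-.1893),[.076],[40],(258,45),80,7)
    b=overlay('w2','',o2,(.4958,-.1893),[.076,.052],[40,5],(540,105),80,7)
    cv2.imwrite('pics/ov.png',cv2.resize(cv2.hconcat([a[:,:400],b[:,:400]]),None,fx=1,fy=1))
E
python3 ov.py
```

```text
(no output)
```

View pics/ov.png

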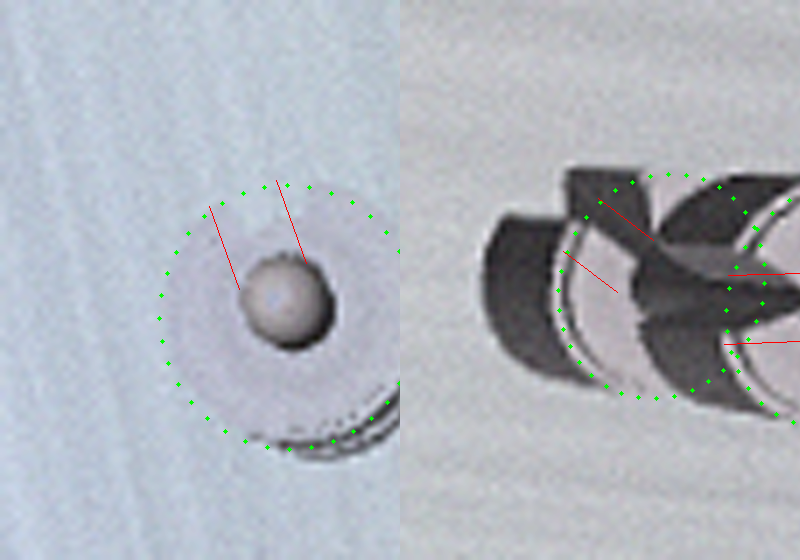

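Pictures 3 and 4: the oblique view at crop origin (535,95) shows both slots. Overlaying the model puts the upper slot at about 34° world and the lower at about -19° world. The rod axis is at (0.496,-0.189). Now I'll look down into the spring to find the hook.

Request:
drive_tool(moves="-.03 0 0 -8 1;-.06 0 0 -16 1;-.1 0 0 -25 1;-.14 0 0 -33 1;-.186 -.005 0 -42 1;-.186 -.005 0 -50 1;-.186 -.005 .008 -59 1;-.186 -.005 .008 -67 1")

```text
time_s: 5.3
tool_pos: [0.4684, 0.0948, 0.1191]
tool_rot: [180.0, 0.0, 13.9]
force: [-0.1, -1.1, -0.5]
grip_width: 0.087
```

Request:
drive_tool(moves="0 0 0 -8 1;0 0 0 -16 1;0 0 0 -25 1;0 0 0 -27 1;0 0 0 -27 1;0 0 0 -27 1;0 0 0 -27 1;0 0 0 -27 1")

```text
time_s: 6.1
tool_pos: [0.469, 0.0945, 0.1196]
tool_rot: [180.0, 0.0, 40.4]
force: [0.3, -0.5, -0.3]
grip_width: 0.087
```

```bash
python3 - <<'E'
from h import *
o=get_obs();im,d=read_camera('wrist')
print(np.round(o['tool_pos'],4),np.round(o['tool_rot'],2),o['qpos'].__class__,np.round(o['qpos'],1),o['time_s'])
for n,z in(('spring_grip',.052),('spring_hook',.004)):
    for r in pinpoint('wrist',n)[:3]: print(n,np.round(r['uv'],1),round(r['conf'],2),atz('wrist',r['uv'],z,o).round(4))
save('w3',im)
for z in(.004,.052,.066): print(z,proj('wrist',[.52,.137,z],o))
u,v=proj('wrist',[.52,.137,.04],o).astype(int)
x0,y0=max(u-50,0),max(v-50,0);print(x0,y0)
big=cv2.resize(im[y0:y0+100,x0:x0+100],None,fx=6,fy=6,interpolation=cv2.INTER_CUBIC)
g=big.astype(float);lo,hi=np.percentile(g,[1,99]);save('w3c',np.clip((g-lo)/(hi-lo)*255,0,255).astype(np.uint8))
E
```

```text
[0.469  0.0945 0.1196] [180.     0.    40.44] <class 'numpy.ndarray'> [ 23.4   4.3 -39.  113.    3.   63.7 -66.4] 6.1
spring_grip [329.4 124.2] 0.93 [0.5211 0.1366 0.052 ]
spring_hook [329.7 122. ] 0.69 [0.5225 0.137  0.004 ]
0.004 [327.18169702 125.05617295]
0.052 [327.41405231 125.24860954]
0.066 [327.50123084 125.32081384]
277 75
```

View pics/w3c.png

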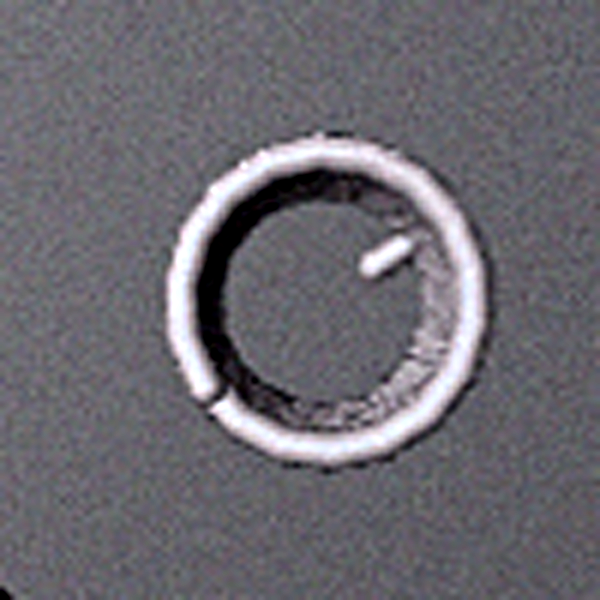

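Picture 5 shows the spring ring centred at crop (328,300), with the hook stub running from (370,265) to (405,243).

```bash
python3 - <<'E'
from h import *
o=dict(tool_pos=[.469,.0945,.1196],tool_rot=[180,0,40.44])
px=lambda x,y:(277+x/6-.5,75+y/6-.5)
c=atz('wrist',px(328.5,299.5),.0645,o);print('top centre',c)
im=cv2.imread('pics/w3.png',0)[75:175,277:377]
a,b=[atz('wrist',px(*p),.0055,o) for p in((370,266),(406,242))];print(a,b)
print('stub dir',np.degrees(np.arctan2(*(b-a)[1::-1])),'tip from axis',np.degrees(np.arctan2(*(a-c)[1::-1])),np.hypot(*(a-c)[:2]),np.degrees(np.arctan2(*(b-c)[1::-1])))
E
```

```text
top centre [0.521495   0.13585632 0.0645    ]
[0.52731709 0.1342606  0.0055    ] [0.5315976  0.13301846 0.0055    ]
stub dir -16.181955041424086 tip from axis -15.327222812080386 0.006036806699343166 -15.690254030470449
```

Request:
drive_tool(moves=".035 .0012 0 0 1;.0668 .0025 0 0 1;.0668 .0025 0 0 1;.0668 .0025 0 0 1;.0668 .0025 .03 0 1;.0668 .0025 .06 0 1;.0668 .0025 .0866 0 1;.0668 .0025 .0866 0 1")

```text
time_s: 7.05
tool_pos: [0.5176, 0.1339, 0.0297]
tool_rot: [-179.8, 0.4, 40.4]
force: [-0.1, -0.3, 0.1]
grip_width: 0.0868
```

```bash
python3 go.py .5215 .1359 .033
```

```text
now [0.5176 0.1339 0.0297] [-179.82    0.42   40.42] F [-0.1 -0.3  0.1] q7 -78.3 t 7.05
shift [ 0.0043  0.001  -0.0033] turn None
```

Request:
drive_tool(moves="0 0 0 0 1;0 0 0 0 1;0 0 0 0 1;0 0 0 0 1;0 0 0 0 1;0 0 0 0 1;0 0 0 0 1;0 0 0 0 1")

```text
time_s: 7.85
tool_pos: [0.5215, 0.136, 0.033]
tool_rot: [-180.0, 0.0, 40.5]
force: [0.0, -0.8, -0.1]
grip_width: 0.087
```

```bash
python3 go.py .5215 .1359 .033; python3 -c "
from h import *
print(get_obs()['joint_velocities'])"
```

```text
now [0.5215 0.136  0.033 ] [-1.800e+02  1.000e-02  4.047e+01] F [ 0.  -0.8 -0.1] q7 -78.3 t 7.85
shift [-0.      0.0001  0.    ] turn None
[-0.07675638  0.08037369 -0.04111817 -0.05570478 -0.02071488  0.05928164
  0.00654843]
```

Request:
drive_tool(moves="0 0 0 0 -1;0 0 0 0 -1;0 0 0 0 -1;0 0 0 0 -1;0 0 0 0 -1;0 0 0 0 -1;0 0 0 0 -1;0 0 0 0 -1", grip_force=30)

```text
time_s: 8.65
tool_pos: [0.5215, 0.136, 0.033]
tool_rot: [180.0, 0.0, 40.5]
force: [0.5, 0.0, -0.3]
grip_width: 0.0311
```

Request:
drive_tool(moves="0 0 -.02 0 -1;0 0 -.05 0 -1;0 0 -.09 0 -1;0 0 -.11 0 -1;0 0 -.11 0 -1;0 0 -.11 0 -1;0 0 -.11 0 -1;0 0 -.11 0 -1")

```text
time_s: 9.45
tool_pos: [0.5205, 0.1357, 0.1415]
tool_rot: [-179.9, 0.1, 40.5]
force: [0.7, -0.2, 0.3]
grip_width: 0.0265
```

```bash
python3 - <<'E'
from h import *
from go import go
o=get_obs();im,d=read_camera('wrist');save('w4',im)
ims,_=read_camera('scene');u,v=proj('scene',[.5215,.136,.14]).astype(int)
big=cv2.resize(ims[v-60:v+60,u-60:u+60],(480,480),interpolation=cv2.INTER_CUBIC);big=cv2.convertScaleAbs(big,alpha=1.6)
save('w4b',cv2.hconcat([cv2.copyMakeBorder(cv2.resize(im,(320,240)),0,240,0,0,0),big]))
go([.496,-.1892,.143],90)
E
```

```text
now [0.5208 0.1359 0.1419] [-1.7993e+02  9.0000e-02  4.0470e+01] F [ 0.4  0.4 -1. ] q7 -73.4 t 9.55
shift [-0.2299  0.2312 -0.001 ] turn -49.53
```

View pics/w4b.png

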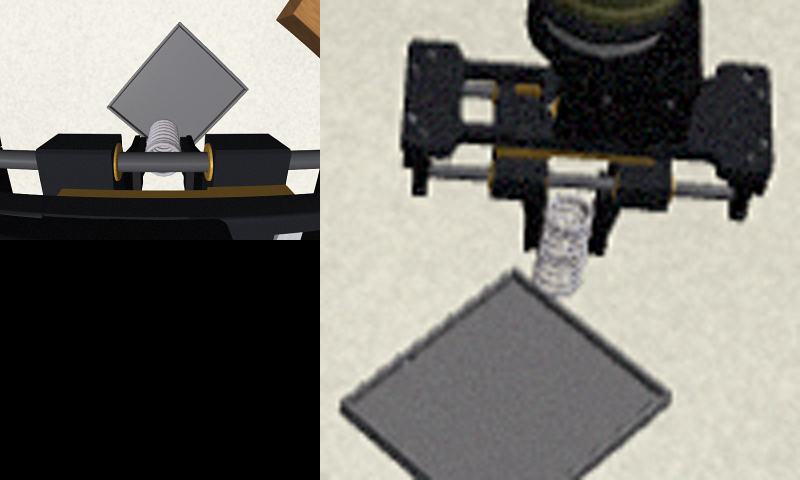

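Picture 6 shows the spring held between the fingers and clear of the tray. The fingers were still closing when the lift began, so I'll check the slip and tilt against the model.

```bash
cat > chk.py <<'E'
from h import *
import sys
def chk(out,slip=0):
    o=get_obs();im,_=read_camera('wrist');M=Rt(o['tool_rot']);p=np.array(o['tool_pos'])
    ims,_=read_camera('scene')
    def draw(img,cam,x0,y0,s,f):
        c=cv2.resize(img[y0:y0+s,x0:x0+s],(400,400),interpolation=cv2.INTER_CUBIC);c=cv2.convertScaleAbs(c,alpha=1.4);f=400/s
        for zz,col in((.029+slip,(255,0,0)),(-.033+slip,(0,255,0))):
            for t in range(0,360,15):
                q=p+M@[.0135*np.cos(np.radians(t)),.0135*np.sin(np.radians(t)),zz]
                u=(proj(cam,q,o)-[x0,y0]+.5)*f;cv2.circle(c,tuple(int(k) for k in u),1,col,-1)
        return c
    a=proj('wrist',p+M@[0,0,.02],o).astype(int);b=proj('scene',p,o).astype(int)
    save(out,cv2.hconcat([draw(im,'wrist',a[0]-75,a[1]-100,150,0),draw(ims,'scene',b[0]-35,b[1]-35,70,0)]))
    print(o['tool_pos'],o['tool_rot'],o['time_s'],o['grip_width'])
if __name__=='__main__': chk(sys.argv[1],float(sys.argv[2]))
E
python3 chk.py c1 0
```

```text
[0.52082148 0.13586003 0.1419225 ] [-1.79928066e+02  9.18579062e-02  4.04744281e+01] 9.55 0.026494032069973805
```

View pics/c1.png

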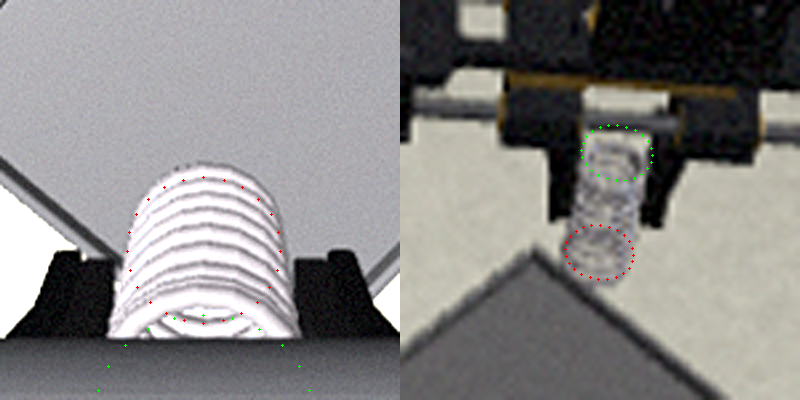

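```bash
python3 - <<'E'
from h import *
im,_=read_camera('wrist');o=get_obs();M=Rt(o['tool_rot']);p=np.array(o['tool_pos'])
save('w5',im);a=proj('wrist',p+M@[0,0,.02],o).astype(int);x0,y0=a[0]-50,a[1]-60
out=[]
for slip in(0,.006,.012):
    c=cv2.convertScaleAbs(cv2.resize(im[y0:y0+100,x0:x0+100],(400,400),interpolation=cv2.INTER_CUBIC),alpha=1.1)
    for zz,col in((.029+slip,(255,0,0)),(-.033+slip,(0,255,0))):
      for r in(.0135,.0106):
        for t in range(0,360,6):
            u=(proj('wrist',p+M@[r*np.cos(np.radians(t)),r*np.sin(np.radians(t)),zz],o)-[x0,y0]+.5)*4
            cv2.circle(c,tuple(int(k) for k in u),1,col,-1)
    out.append(c[:, 60:326])
save('slip',cv2.hconcat(out))
E
```

```text
(no output)
```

View pics/slip.png

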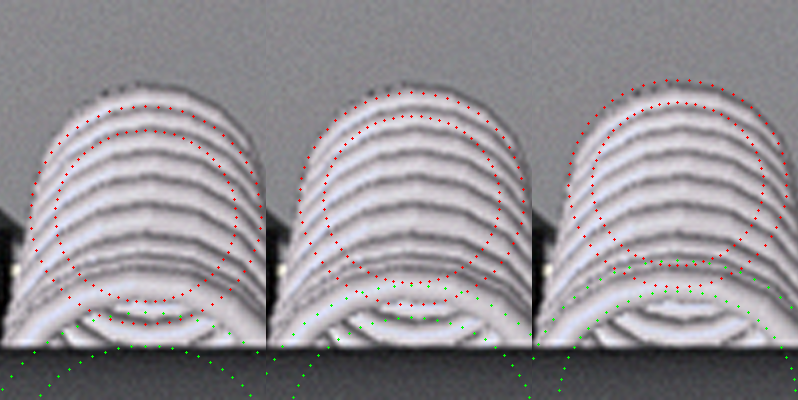

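Picture 8 shows the spring upright, but about 9 mm too low in the fingers. I'll set it back on the tray and regrip at the right height.

Request:
drive_tool(moves="0 0 .03 0 -1;0 0 .06 0 -1;0 0 .08 0 -1;0 0 .09 0 -1;0 0 .095 0 -1;0 0 .098 0 -1;0 0 .1 0 -1;0 0 .1 0 -1")

```text
time_s: 10.5
tool_pos: [0.522, 0.1361, 0.0436]
tool_rot: [180.0, -0.0, 40.5]
force: [-0.0, 0.2, -1.4]
grip_width: 0.0267
```

Request:
drive_tool(moves="0 0 0 0 -1;0 0 .001 0 -1;0 0 .0015 0 -1;0 0 .0015 0 -1;0 0 .0015 0 -1;0 0 .0015 0 -1;0 0 .0015 0 -1;0 0 .0015 0 -1")

```text
time_s: 11.3
tool_pos: [0.5215, 0.136, 0.0415]
tool_rot: [180.0, 0.0, 40.5]
force: [0.1, 0.2, -0.3]
grip_width: 0.0265
```

Request:
drive_tool(moves="0 0 .001 0 -1;0 0 .001 0 -1;0 0 .001 0 0;0 0 .001 0 0;0 0 .001 0 0;0 0 .001 0 0;0 0 .001 0 0;0 0 .001 0 0")

```text
time_s: 12.1
tool_pos: [0.5215, 0.136, 0.0406]
tool_rot: [180.0, 0.0, 40.5]
force: [1.7, -0.5, 0.2]
grip_width: 0.0434
```

Request:
drive_tool(moves="0 0 .003 0 0;0 0 .006 0 0;0 0 .0075 0 0;0 0 .0075 0 0;0 0 .0075 0 -1;0 0 .0075 0 -1;0 0 .0075 0 -1;0 0 .0075 0 -1")

```text
time_s: 12.9
tool_pos: [0.5216, 0.136, 0.0331]
tool_rot: [180.0, -0.0, 40.5]
force: [-0.8, -0.7, -0.5]
grip_width: 0.0263
```

Request:
drive_tool(moves="0 0 0 0 -1;0 0 0 0 -1;0 0 0 0 -1;0 0 0 0 -1;0 0 0 0 -1;0 0 0 0 -1;0 0 0 0 -1;0 0 0 0 -1")

```text
time_s: 13.7
tool_pos: [0.5216, 0.136, 0.0331]
tool_rot: [180.0, -0.0, 40.5]
force: [0.6, 0.0, 0.5]
grip_width: 0.0265
```

Request:
drive_tool(moves="0 0 -.02 0 -1;0 0 -.05 0 -1;0 0 -.09 0 -1;0 0 -.11 0 -1;0 0 -.11 0 -1;0 0 -.11 0 -1;0 0 -.11 0 -1;0 0 -.11 0 -1")

```text
time_s: 14.5
tool_pos: [0.5204, 0.1357, 0.1414]
tool_rot: [-179.9, 0.1, 40.5]
force: [-0.7, 0.4, -0.9]
grip_width: 0.0265
```

```bash
python3 - <<'E'
from h import *
from go import go
im,_=read_camera('wrist');o=get_obs();M=Rt(o['tool_rot']);p=np.array(o['tool_pos'])
save('w6',im);a=proj('wrist',p+M@[0,0,.02],o).astype(int);x0,y0=a[0]-50,a[1]-60
out=[]
for slip in(0,.003):
    c=cv2.convertScaleAbs(cv2.resize(im[y0:y0+100,x0:x0+100],(400,400),interpolation=cv2.INTER_CUBIC),alpha=1.1)
    for zz,col in((.029+slip,(255,0,0)),(-.033+slip,(0,255,0))):
      for r in(.0135,.0106):
        for t in range(0,360,6):
            u=(proj('wrist',p+M@[r*np.cos(np.radians(t)),r*np.sin(np.radians(t)),zz],o)-[x0,y0]+.5)*4
            cv2.circle(c,tuple(int(k) for k in u),1,col,-1)
    out.append(c)
save('slip2',cv2.hconcat(out))
go([.496,-.1892,.143],90)
E
```

```text
now [0.5206 0.1358 0.1417] [-1.7991e+02  1.2000e-01  4.0480e+01] F [ 0.6 -0.1 -0.7] q7 -73.4 t 14.55
shift [-0.2297  0.2313 -0.0012] turn -49.52
```

View pics/slip2.png

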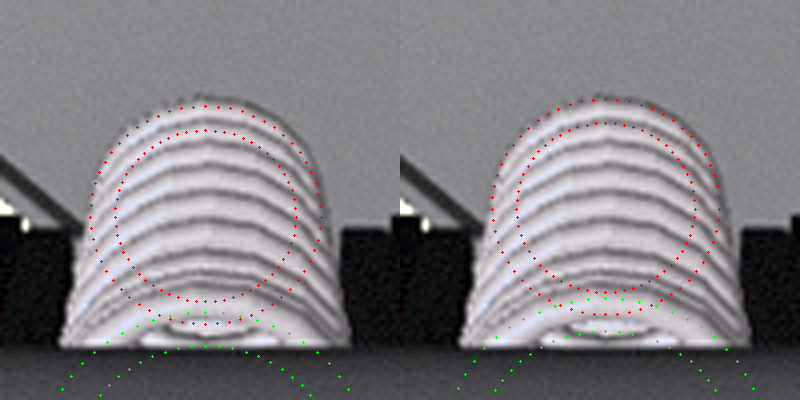

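Picture 9: after regripping, the lower rim is within about 1 mm of nominal and upright. Next I'll carry it above the rod and turn the hook to the upper slot.

Request:
drive_tool(moves="-.02 .02 0 -6 -1;-.045 .045 0 -12 -1;-.07 .07 0 -18 -1;-.1 .1 0 -24 -1;-.13 .13 0 -30 -1;-.16 .16 0 -36 -1;-.185 .185 0 -42 -1;-.205 .205 0 -48 -1")

```text
time_s: 15.35
tool_pos: [0.4976, -0.1557, 0.1423]
tool_rot: [-179.9, 0.0, 88.6]
force: [0.5, -0.1, -1.2]
grip_width: 0.0265
```

```bash
python3 go.py .4958 -.1891 .130 90
```

```text
now [ 0.4976 -0.1557  0.1423] [-1.7993e+02  1.0000e-02  8.8590e+01] F [ 0.5 -0.1 -1.2] q7 9.2 t 15.35
shift [-0.0335 -0.0009  0.0123] turn -1.41
```

Request:
drive_tool(moves="-.015 -.001 0 -1.5 -1;-.03 -.002 0 -1.5 -1;-.0362 -.002 0 -1.5 -1;-.0362 -.002 0 -1.5 -1;-.0362 -.002 0 -1.5 -1;-.0362 -.002 0 -1.5 -1;-.0362 -.002 0 -1.5 -1;-.0362 -.002 0 -1.5 -1")

```text
time_s: 16.15
tool_pos: [0.4958, -0.1885, 0.1431]
tool_rot: [180.0, 0.0, 90.0]
force: [0.2, -0.1, -0.4]
grip_width: 0.0266
```

```bash
python3 - <<'E'
from h import *
from go import go
go([.4958,-.1891,.118],90)
o=get_obs();im,_=read_camera('scene');save('s1',im);M=Rt(o['tool_rot']);p=np.array(o['tool_pos'])
u,v=proj('scene',[.496,-.189,.09]).astype(int);s=45;x0,y0=u-s,v-s
c=cv2.convertScaleAbs(cv2.resize(im[y0:y0+2*s,x0:x0+2*s],(600,600),interpolation=cv2.INTER_CUBIC),alpha=1.4);f=600/2/s
for C,r,z,col in((p[:2],.0135,p[2]-.029,(255,0,0)),((.4958,-.1891),.009,.076,(0,255,0)),((.4958,-.1891),.009,.052,(0,255,0))):
    for t in range(0,360,10):
        q=(proj('scene',[C[0]+r*np.cos(np.radians(t)),C[1]+r*np.sin(np.radians(t)),z])-[x0,y0]+.5)*f
        cv2.circle(c,tuple(int(k) for k in q),1,col,-1)
save('s1c',c)
E
```

```text
now [ 0.4958 -0.1885  0.1431] [1.800e+02 1.000e-02 9.003e+01] F [ 0.2 -0.1 -0.4] q7 13.8 t 16.15
shift [-0.0005  0.      0.0251] turn 0.03
```

View pics/s1c.png

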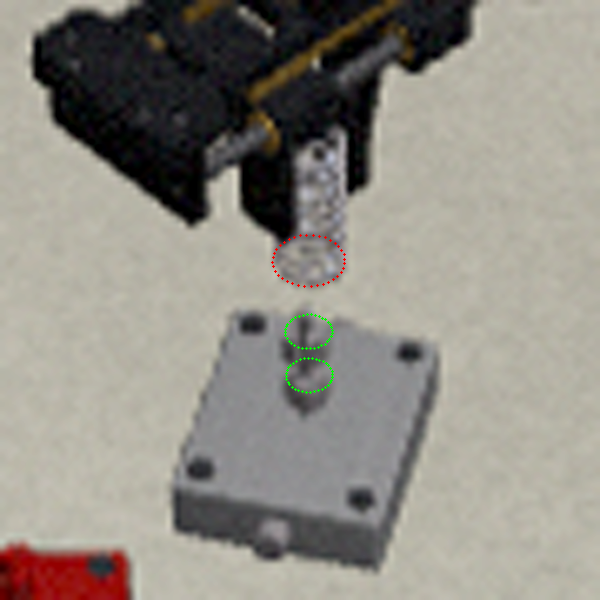

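Picture 10: the spring is above the grey block's rod, aligned within about 1–1.5 mm. I'll lower it gently and watch the force.

Request:
drive_tool(moves="-.001 .0004 .005 0 -1;-.001 .0004 .01 0 -1;-.001 .0004 .016 0 -1;-.001 .0004 .022 0 -1;-.001 .0004 .027 0 -1;-.001 .0004 .031 0 -1;-.001 .0004 .034 0 -1;-.001 .0004 .034 0 -1")

```text
time_s: 17.0
tool_pos: [0.4958, -0.19, 0.1085]
tool_rot: [-180.0, -0.0, 90.0]
force: [0.5, 0.1, -1.0]
grip_width: 0.0264
```

Request:
drive_tool(moves="0 0 .001 0 -1;0 0 .002 0 -1;0 0 .003 0 -1;0 0 .004 0 -1;0 0 .005 0 -1;0 0 .006 0 -1;0 0 .006 0 -1;0 0 .006 0 -1")

```text
time_s: 17.8
tool_pos: [0.496, -0.1901, 0.103]
tool_rot: [-180.0, 0.0, 90.0]
force: [-0.0, 0.3, -0.2]
grip_width: 0.0265
```

```bash
python3 go.py .4962 -.1895 .1 90;python3 -c "
from h import *
print(get_obs()['force'],get_obs()['wrist_torque'])"
```

```text
now [ 0.496  -0.1901  0.103 ] [-180.      0.     89.97] F [-0.   0.3 -0.2] q7 12.7 t 17.8
shift [0.0006 0.0002 0.003 ] turn -0.03
[-0.02231517  0.28895499 -0.24252383] [-0.00236535 -0.10634942 -0.04622455]
```

Request:
drive_tool(moves="0 0 .001 0 -1;0 0 .0015 0 -1;0 0 .002 0 -1;0 0 .0025 0 -1;0 0 .003 0 -1;0 0 .0035 0 -1;0 0 .004 0 -1;0 0 .004 0 -1")

```text
time_s: 18.6
tool_pos: [0.496, -0.1901, 0.099]
tool_rot: [-180.0, 0.0, 90.0]
force: [-1.0, -0.3, 0.3]
grip_width: 0.0263
```

```bash
cat > f.py <<'E'
from h import *
o=get_obs();print(o['time_s'],np.round(o['tool_pos'],4),np.round(o['tool_rot'],2),np.round(o['force'],2),np.round(o['wrist_torque'],3))
E
python3 f.py
```

```text
18.6 [ 0.496  -0.1901  0.099 ] [-180.      0.     89.97] [-0.98 -0.25  0.27] [-0.061 -0.168 -0.016]
```

Request:
drive_tool(moves="0 0 .001 0 -1;0 0 .002 0 -1;0 0 .003 0 -1;0 0 .004 0 -1;0 0 .005 0 -1;0 0 .006 0 -1;0 0 .006 0 -1;0 0 .006 0 -1")

```text
time_s: 19.4
tool_pos: [0.496, -0.1902, 0.093]
tool_rot: [-180.0, 0.0, 90.0]
force: [0.7, 0.7, -1.5]
grip_width: 0.0267
```

```bash
python3 f.py
```

```text
19.4 [ 0.496  -0.1902  0.093 ] [-180.      0.     89.97] [ 0.72  0.71 -1.47] [-0.051 -0.152 -0.025]
```

Request:
drive_tool(moves="0 0 .001 0 -1;0 0 .0025 0 -1;0 0 .004 0 -1;0 0 .005 0 -1;0 0 .006 0 -1;0 0 .007 0 -1;0 0 .0085 0 -1;0 0 .0085 0 -1")

```text
time_s: 20.2
tool_pos: [0.4959, -0.19, 0.0843]
tool_rot: [-180.0, -0.0, 90.0]
force: [-0.2, 1.2, -0.4]
grip_width: 0.0263
```

```bash
python3 f.py
```

```text
20.2 [ 0.4959 -0.19    0.0843] [-1.7998e+02 -1.0000e-02  8.9970e+01] [-0.16  1.22 -0.43] [ 0.02  -0.167  0.009]
```

Request:
drive_tool(moves="0 0 .001 0 -1;0 0 .002 0 -1;0 0 .003 0 -1;0 0 .004 0 -1;0 0 .005 0 -1;0 0 .006 0 -1;0 0 .006 0 -1;0 0 .006 0 -1")

```text
time_s: 21.0
tool_pos: [0.4962, -0.1902, 0.0787]
tool_rot: [180.0, 0.0, 90.0]
force: [-0.4, 0.2, 1.9]
grip_width: 0.0268
```

```bash
python3 f.py
```

```text
21.0 [ 0.4962 -0.1902  0.0787] [1.7999e+02 2.0000e-02 8.9970e+01] [-0.35  0.24  1.86] [ 0.014 -0.032 -0.084]
```

Light contact at the lower collar, about 2 N and at the expected height, so the hook is past the upper one. I'll ease up and twist toward the lower slot.

Request:
drive_tool(moves="0 0 -.0025 0 -1;0 0 -.0025 8 -1;0 0 -.0025 16 -1;0 0 -.0025 24 -1;0 0 -.0025 32 -1;0 0 -.0025 40 -1;0 0 -.0025 47 -1;0 0 -.0025 47 -1")

```text
time_s: 21.8
tool_pos: [0.4959, -0.19, 0.081]
tool_rot: [-180.0, 0.0, 43.0]
force: [-0.5, 0.4, 0.2]
grip_width: 0.0264
```

Request:
drive_tool(moves="0 0 .0015 1.5 -1;0 0 .003 3 -1;0 0 .0035 4.5 -1;0 0 .0035 6 -1;0 0 .0035 6 -1;0 0 .0035 6 -1;0 0 .0035 6 -1;0 0 .0035 6 -1")

```text
time_s: 22.6
tool_pos: [0.4961, -0.1902, 0.0776]
tool_rot: [180.0, 0.0, 37.0]
force: [-0.5, 0.2, -0.8]
grip_width: 0.0266
```

```bash
python3 f.py
```

```text
22.6 [ 0.4961 -0.1902  0.0776] [179.99   0.    36.98] [-0.51  0.18 -0.81] [-0.025 -0.036 -0.026]
```

Request:
drive_tool(moves="0 0 .001 0 -1;0 0 .002 0 -1;0 0 .003 0 -1;0 0 .004 0 -1;0 0 .005 0 -1;0 0 .006 0 -1;0 0 .006 0 -1;0 0 .006 0 -1")

```text
time_s: 23.4
tool_pos: [0.496, -0.1901, 0.0715]
tool_rot: [-180.0, 0.0, 37.0]
force: [0.2, 0.2, -2.0]
grip_width: 0.0264
```

```bash
python3 f.py
```

```text
23.4 [ 0.496  -0.1901  0.0715] [-180.      0.     36.97] [ 0.21  0.19 -2.04] [ 0.002 -0.036 -0.005]
```

Request:
drive_tool(moves="0 0 .0015 0 -1;0 0 .003 0 -1;0 0 .0045 0 -1;0 0 .006 0 -1;0 0 .0075 0 -1;0 0 .009 0 -1;0 0 .01 0 -1;0 0 .01 0 -1")

```text
time_s: 24.2
tool_pos: [0.4959, -0.1901, 0.0614]
tool_rot: [-180.0, 0.0, 37.0]
force: [-0.4, 0.5, -1.2]
grip_width: 0.0266
```

```bash
python3 f.py
```

```text
24.2 [ 0.4959 -0.1901  0.0614] [-1.7999e+02  1.0000e-02  3.6970e+01] [-0.44  0.51 -1.2 ] [ 0.039 -0.036  0.01 ]
```

Request:
drive_tool(moves="0 0 .0005 0 -1;0 0 .001 0 -1;0 0 .0015 0 -1;0 0 .002 0 -1;0 0 .0025 0 -1;0 0 .003 0 -1;0 0 .0035 0 -1;0 0 .0035 0 -1")

```text
time_s: 25.0
tool_pos: [0.4961, -0.1902, 0.0582]
tool_rot: [180.0, 0.0, 37.0]
force: [-0.0, 0.9, 1.0]
grip_width: 0.0266
```

```bash
python3 f.py
```

```text
25.0 [ 0.4961 -0.1902  0.0582] [179.99   0.    36.97] [-0.04  0.94  1.03] [0.046 0.071 0.045]
```

Contact came at z 0.058, where home is expected (0.059). Now I'll release and retreat.

Request:
drive_tool(moves="0 0 -.0005 0 -1;0 0 -.0005 0 -1;0 0 -.0005 0 .3;0 0 -.0005 0 .3;0 0 -.0005 0 .3;0 0 -.0005 0 .3;0 0 -.0005 0 .3;0 0 -.0005 0 .3")

```text
time_s: 25.8
tool_pos: [0.496, -0.1902, 0.0585]
tool_rot: [180.0, 0.0, 37.0]
force: [-0.3, -0.6, 0.3]
grip_width: 0.0555
```

Request:
drive_tool(moves="0 0 -.01 0 .3;0 0 -.03 0 .3;0 0 -.06 0 .3;0 0 -.09 0 .3;-.03 0 -.1 0 .3;-.067 0 -.1 0 .3;-.067 0 -.1 0 .3;-.067 0 -.1 0 .3")

```text
time_s: 26.6
tool_pos: [0.4423, -0.2311, 0.1594]
tool_rot: [179.9, -0.0, 36.8]
force: [0.6, 0.2, 0.7]
grip_width: 0.0566
```

Request:
drive_tool(moves="0 0 0 0 .3;0 0 0 0 .3;0 0 0 0 .3;0 0 0 0 .3;0 0 0 0 .3;0 0 0 0 .3;0 0 0 0 .3;0 0 0 0 .3")

```text
time_s: 27.4
tool_pos: [0.4425, -0.2305, 0.1585]
tool_rot: [180.0, 0.0, 37.0]
force: [-0.2, -0.4, -0.2]
grip_width: 0.0568
```

```bash
python3 - <<'E'
from h import *
o=get_obs();im,d=read_camera('wrist');ims,_=read_camera('scene')
print(np.round(o['tool_pos'],4),o['time_s'])
u,v=proj('wrist',[.496,-.19,.092],o).astype(int);x0,y0=max(u-60,0),max(v-60,0)
T=c2w('wrist',o)[1]
ys,xs=np.mgrid[v-25:v+25,u-25:u+25];zz=np.array([atd('wrist',(x,y),d[y,x],o)[2] if d[y,x]>0 else 0 for x,y in zip(xs.ravel(),ys.ravel())])
print('top z pctl',np.percentile(zz,[50,80,90,95,99]).round(4))
a=cv2.resize(im[y0:y0+120,x0:x0+120],(400,400),interpolation=cv2.INTER_CUBIC)
for z,r,col in((.0905,.0135,(0,255,0)),(.03,.0135,(255,0,0))):
    for t in range(0,360,12):
        q=(proj('wrist',[.496+r*np.cos(np.radians(t)),-.19+r*np.sin(np.radians(t)),z],o)-[x0,y0]+.5)*400/120;cv2.circle(a,tuple(int(k) for k in q),1,col,-1)
s,t=proj('scene',[.496,-.19,.06]).astype(int)
b=cv2.resize(ims[t-35:t+35,s-35:s+35],(400,400),interpolation=cv2.INTER_CUBIC)
save('fin',cv2.convertScaleAbs(cv2.hconcat([a,b]),alpha=1.3))
E
```

```text
[ 0.4425 -0.2305  0.1585] 27.4
top z pctl [0.0761 0.0903 0.0915 0.0921 0.0929]
```

View pics/fin.png

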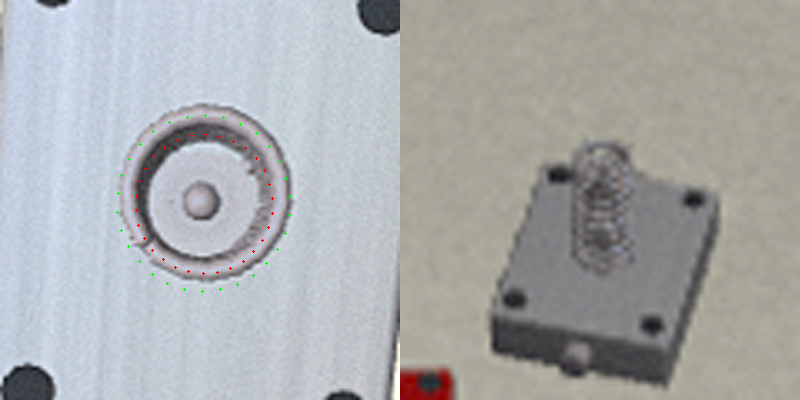

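Picture 12 shows the spring standing upright over the rod on the grey block, top at z ≈ 0.092 (home = 30 + 62 mm), with the gripper clear. I'll hand it in.

```bash
python3 -c "
from cell import *
print(sign_off())"
```

```text
the job is handed in; nothing more can be done
None
```

The spring is threaded down over the rod of the grey pump head and sits fully home on the block. I let go, moved the arm clear and handed the job in after about 27 s.

- **Finding the slots:** I found the hook and both slot angles with the wrist camera: hook -16°, upper slot about 34°, lower slot about -19°. The hook went straight through the upper slot. It then touched the lower collar lightly, and a 53° twist let it drop through. The highest force I read during threading was about 2 N.
- **Regrip:** The first grasp was too low because I lifted before the fingers had closed. I set the spring back on the tray and gripped it again at the right height.
- **Last checks:** Contact came at the expected height, and depth puts the spring's top at about z = 0.092 m, which matches fully home. The last picture shows it upright around the rod with the gripper clear.
- **Disagreements:** Before threading, the scene camera put the rod about 1.4 mm off the wrist camera's estimate. After the regrip, the wrist picture hinted the spring was a few mm low in the fingers. The contact heights showed no such slip, and no side force showed during threading.
- **Bystanders:** I kept the arm clear of the tape roll, jar, carton and red pump head. I took no final picture of the bystanders.

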